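Close up the rows in the tin rack

ROBOT

A 6-joint arm with a two-finger parallel gripper is mounted at the origin on a cart in front of the work surface, level with it; the furniture and walls round the work are solid. World frame = base frame: x ahead of the robot, y to its left, z up, the work surface at z = 0. Lengths are in m, angles in degrees, forces in N, time in s.
With the tool pointing down it reaches from about 0.375 to 0.825 m from the base axis. Payload 5.5 kg.
Tool frame: the origin (TCP) lies on the centre line of the jaws, within the pads' length; the fingertips stand 8 mm ahead of it and the grasp point (between the pads) lies 11 mm behind it; z points along the fingers, y is the line along which they close (so a half turn about z gives the same grasp; the last joint's range is limited). The gripper opens to 85 mm and grips with 20 to 120 N. Pads are 22 mm wide; open, the fingers measure 114 mm over their backs; the gripper's body (76 mm by 85 mm) begins 54 mm behind the grasp point. The pads swing forward as they close: fully open they stand 13 mm farther back than shut.
Start: joints at [-65.26, 17.962, -2.699, 69.339, 0, 90], TCP at [0.251, -0.545, 0.239] pointing down, gripper open.
Joint ranges: [-152.73, 152.73], [-39.44, 99.34], [-58.76, 71.6], [-118.89, 123.64], [-81.53, 83.1], [-180, 180]. Speed limits (degrees/s): [136.94, 136.94, 172.46, 180, 180, 180].

INTERFACE

Orientations are given as a 3x3 rotation matrix whose columns are the frame's x, y, z axes.
In Python, from rig import robot, camera, get_calibration, sign_off gives the robot as it stands. The module is installed in compiled form; this text tells all that it offers.
- The arm moves only by the tool move_arm, never from a script. Its arguments are lists of equal length, an entry for each row: "hand": the opening, from 0 (shut) to 1 (fully open); "dp": the shift along the tool's x, y, z as a fraction of full scale, a list of three; "turn": the turn about the tool's z as a fraction of full scale. A call has 1 to 8 rows; each row shifts and turns the commanded pose from where the row before left it, along the tool's axes as they then stand; what a row does not reach is not made up. Full scale, the value 1, is 0.04 m for a shift and 5 degrees for a turn. A row lasts 1/12 s, in which the tool goes at most 41.7 mm and 7.16 degrees, less where a joint would pass 70% of its speed; a pose out of reach is approached as far as the arm can. A call with a number of a shift or a turn outside -1 to 1 is refused whole. A call with a gripper value outside its range is refused whole. The fingers move at their own pace and stop on an object; "grip_force" is the grip in N (left out, the last holds). Time passes only in rows, so rows that do not move let the fingers close. It gives the time, the measured TCP pose, the force, the opening and the grip force at its end, in the units of the state.
- robot.get_state(): the state, without advancing time (a new reading comes with each control period).
- camera(name): name is "scene" or "top"; returns the picture (384x512x3 uint8, red, green, blue); there is no depth.
- get_calibration(name): a dict with "camera_matrix" (3x3 intrinsics, pixels), "xyz" and "attitude" of the camera in the world. Camera axes: x right, y up, looking along -z (the intrinsics and any distortion apply to the point x, -y, -z); pixel columns grow to the right and rows downward; lengths in m; the calibration is good to about 2 mm. A picture is of the moment at which its call begins. get_calibration takes no time and is no camera call.
- sign_off(): hands the job in; it is judged then, once.
The state is a dict: "time": time; "joints": joint angles; "joint_vel": joint speeds; "effort": joint torques, N m; "tool_pos": TCP position; "tcp_rot": TCP orientation; "contact_force": force on the tool from outside, world axes, zero at the start; "ft_torque": the same for the moment, N m; "finger_gap": finger opening in m; "grasp_force": force on a finger pad.
Only numpy, scipy, OpenCV 4.12 (cv2) and the standard library are available. Lean on these libraries where they do the work, as an engineer would, in place of code of your own. Each camera call takes 0.05 s, during which the arm holds its last target. There are 200 camera calls.

TASK

Close up the two rows of tins in the wooden tin rack by pushing: slide the flat tin that stands out in front of the rack into the lane that holds the other flat tin, and push the taller fruit tins home in theirs, until in each lane the rear tin is right up against the back wall and the front tin is up against the rear one. Only slide the tins with the fingers - do not lift or tip any - and leave the beaker, the spice jar and the salt shaker where they stand.

Things in the scene. Friction and masses are not known exactly. Their poses are not given: they have to be found in the camera images.
- rack: dark-wood two-lane rack, fixed, no floor, open to the robot. Origin: on the worktop, middle of the mouth, between the lanes; x points down the lanes, y left, z up. Lanes 96 mm wide, 160 mm long, centred at y = +53 and -53 mm; face of the back wall at x = +160 mm. Side walls and partition 10 mm thick, 26 mm high, round noses out to x = -5 mm; back wall 34 mm high, 12 mm thick
- flat_stray: low flat round green-labelled tin, 86 mm diameter, 40 mm high, about 0.23 kg, loose, standing in front of the rack's mouth; origin at the centre of its underside
- flat_back: a second such flat tin (86 mm diameter, 40 mm high), loose, standing in one lane of the rack (left or right varies) a little short of the back wall; origin at the centre of its underside
- fruit_front: taller round tin with fruit on a pale label, 75 mm diameter, 58 mm high, about 0.25 kg, loose, standing at the mouth of the other lane, sticking out of it; origin at the centre of its underside
- fruit_back: a second such fruit tin (75 mm diameter, 58 mm high), loose, deeper in the same lane as fruit_front, a little short of the back wall; origin at the centre of its underside
- beaker: blue plastic beaker, 81 mm across, 112 mm high, standing beside the rack; leave alone; origin at the centre of its underside
- spice: spice jar with red cap, 46 mm across, 109 mm high, standing beside the rack; leave alone; origin at the centre of its underside
- shaker: grey salt shaker, 44 mm across, 90 mm high, standing beside the rack; leave alone; origin at the centre of its underside
Mind the look-alikes: they are no part of the job. What is shaped like the flat_stray but blue or pink is not meant.

How it is judged:
By the outcome, as a careful person would: the job done as asked, in the order asked, and still so for the second after the job is handed in, with the robot touching nothing.
It also fails if it takes over 54 s, if anything falls off the work surface, if the arm or the gripper's body presses on something with over 40 N, if the wrist force passes 120 N, or if a joint passes its speed limit or range.

## Working session

There is one attempt and no reset: what is moved stays moved. The work goes in short steps, Python scripts to look and compute and a tool call to move; the robot and the scene stay as the last step left them, time stands still between calls to the robot, and variables do not carry over. Pictures are saved under pics/ and viewed, at most 10 in all, crops included, and the job is handed in when it is done.

Besides the shell and the picture viewer there is one more tool, called by a JSON object that holds its "method" and its "body", one argument or row to a line. move_arm: Moves the arm, as the interface text tells. Its arguments: {"type":"object","properties":{"hand":{"type":"array"},"dp":{"type":"array"},"turn":{"type":"array"},"grip_force":{"type":"number"}},"required":["hand","dp","turn"]}

```bash
mkdir -p pics
python3 - <<'E'
from rig import robot,camera,get_calibration
import cv2
for n in("scene","top"):
    cv2.imwrite(f"pics/{n}0.png",cv2.resize(camera(n)[:,:,::-1],None,fx=1.5,fy=1.5));c=get_calibration(n);print(n,c)
s=robot.get_state();print(s)
E
```

```text
scene {'camera_matrix': array([[376.17695354,   0.        , 254.93331473],
       [  0.        , 376.17695354, 193.88149016],
       [  0.        ,   0.        ,   1.        ]]), 'xyz': array([-0.0233125 ,  0.81650076,  0.5670361 ]), 'attitude': array([[-0.80142279,  0.3098231 , -0.51159668],
       [-0.5977553 , -0.38594723,  0.70266161],
       [ 0.02025147,  0.86893865,  0.4945053 ]])}
top {'camera_matrix': array([[385.25925802,   0.        , 247.12448614],
       [  0.        , 385.25925802, 193.36004461],
       [  0.        ,   0.        ,   1.        ]]), 'xyz': array([0.49283211, 0.07536014, 0.92989516]), 'attitude': array([[ 0.00618058,  0.9988529 , -0.04748357],
       [-0.99995109,  0.0058068 , -0.00800577],
       [-0.00772086,  0.04753073,  0.99883994]])}
{'time': 0.1, 'joints': array([-6.52592442e+01,  1.80015490e+01, -2.74885799e+00,  6.93403974e+01,
       -3.28308316e-04,  8.99997333e+01]), 'joint_vel': array([ 0.00745082, -0.10032569,  0.10496753,  0.10113526, -0.00192624,
        0.01629543]), 'effort': array([-4.56853204e-04, -5.40766239e+01,  3.40540981e+01,  1.11135907e-02,
       -7.45734542e-05,  3.17473514e-06]), 'tool_pos': array([ 0.25088988, -0.54445766,  0.23850329]), 'tcp_rot': array([[ 9.08208757e-01,  4.18516913e-01, -6.68478857e-04],
       [ 4.18517447e-01, -9.08207620e-01,  1.43696681e-03],
       [-5.72267629e-06, -1.58483591e-03, -9.99998744e-01]]), 'contact_force': array([0.1992248 , 0.37972446, 0.01032166]), 'ft_torque': array([-0.00932212, -0.02228036,  0.02229857]), 'grasp_force': 0.0, 'finger_gap': 0.08511088079458108}
```

View pics/scene0.png

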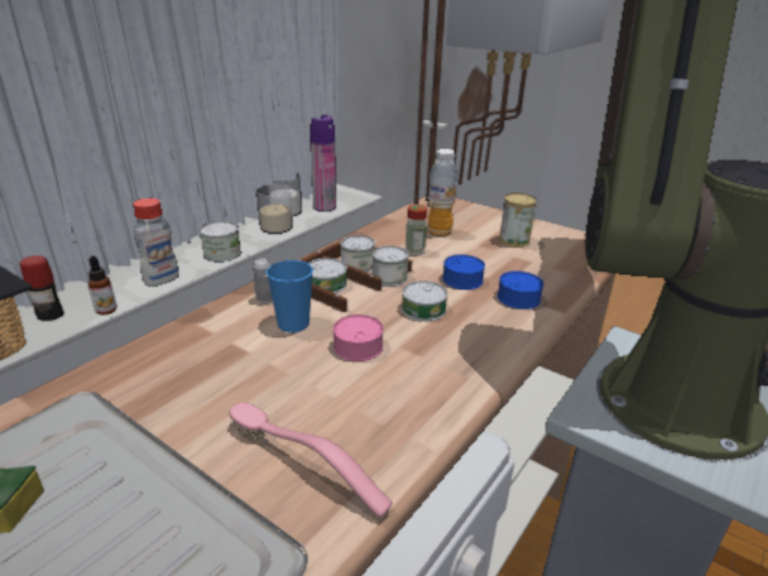

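View pics/top0.png

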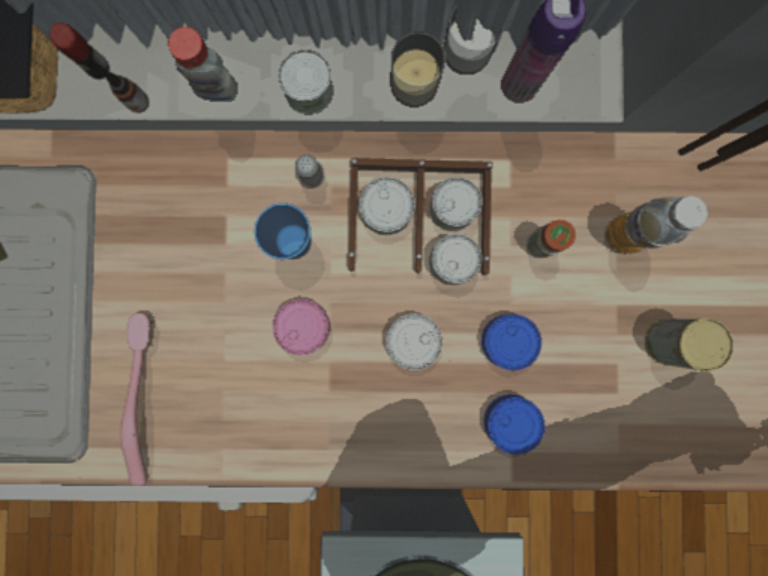

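The top view shows the rack at (350–490,160–270), with flat_back in the left lane at (386,205), fruit tins in the right lane at (456,203) and (456,260). Candidates for flat_stray: silver lid/green label (413,341), blue (511,341) and (515,424), pink (301,326). The scene view shows the green label at (424,300), so it's the (413,341) one. I'll confirm that with a crop and measure.

```bash
cat > h.py <<'E'
import numpy as np,cv2
from rig import robot,camera,get_calibration
def cast(n,u,v,z):
    c=get_calibration(n);K=c["camera_matrix"]
    d=np.linalg.inv(K)@np.array([u,v,1.]);d=c["attitude"]@np.array([d[0],-d[1],-d[2]])
    p=c["xyz"];return (p+d*(z-p[2])/d[2])[:2]
E
python3 - <<'E'
from h import *
im=camera("top");cv2.imwrite("pics/t1.png",cv2.resize(im[95:260,200:380,::-1],None,fx=4,fy=3.6,interpolation=cv2.INTER_CUBIC)[:600,:])
sc=camera("scene");cv2.imwrite("pics/s1.png",cv2.resize(sc[140:245,170:370,::-1],None,fx=4,fy=4,interpolation=cv2.INTER_CUBIC))
g=cv2.resize(cv2.cvtColor(im,cv2.COLOR_RGB2GRAY),None,fx=4,fy=4,interpolation=cv2.INTER_CUBIC)
for nm,(u,v),z,d in(("stray",(275,227),.04,.086),("flatb",(257,137),.04,.086),("fb",(304,135),.058,.075),("ff",(304,173),.058,.075)):
    r=385*d/2/(.93-z)*4
    x0,y0=int(u*4-110),int(v*4-110)
    c=cv2.HoughCircles(g[y0:y0+220,x0:x0+220],cv2.HOUGH_GRADIENT,1,200,param1=80,param2=12,minRadius=int(r-6),maxRadius=int(r+5))
    if c is None: print(nm,"none");continue
    a=c[0,0];U,V=(a[0]+x0+.5)/4-.5,(a[1]+y0+.5)/4-.5
    print(nm,(U,V),a[2],r,cast("top",U,V,z))
# rack dark mask
hsv=cv2.cvtColor(im,cv2.COLOR_RGB2HSV);
m=((hsv[...,2]<110)&((hsv[...,0]<12)|(hsv[...,0]>170))&(hsv[...,1]>90)).astype(np.uint8)
m[:100]=0;m[190:]=0;m[:,:225]=0;m[:,335:]=0
for v in (150,160,170,175,178,180,182,184): print(v,np.where(m[v])[0])
for u in (238,245,270,290,320): print(u,np.where(m[:,u])[0])
for a in ((234,180),(279,181),(324,181)): print(cast("top",*a,.026))
for a in ((235.5,108),(327,109)): print(cast("top",*a,.034))
E
```

```text
stray (np.float32(275.75), np.float32(227.0)) 74.0 74.40449438202246 [0.45800582 0.01612662]
flatb (np.float32(257.0), np.float32(136.75)) 69.6 74.40449438202246 [0.6672256  0.06031424]
fb (np.float32(304.5), np.float32(133.75)) 67.1 66.2270642201835 [ 0.67109925 -0.04762441]
ff (np.float32(303.75), np.float32(172.0)) 64.8 66.2270642201835 [ 0.58355151 -0.04584656]
150 [234 236 278 324 325]
160 [233 234 235 278 279 322 324]
170 [322 323]
175 [234 235 279 323 324 325]
178 [233 234 235 277 278 279 322 323 325]
180 [279 323]
182 []
184 []
238 [106 107 109]
245 []
270 [107 109]
290 [108]
320 [111]
[0.56709944 0.11368742]
[0.56532871 0.0078441 ]
[ 0.56591655 -0.09778971]
[0.73638095 0.11114246]
[ 0.73488168 -0.10385078]
```

View pics/t1.png

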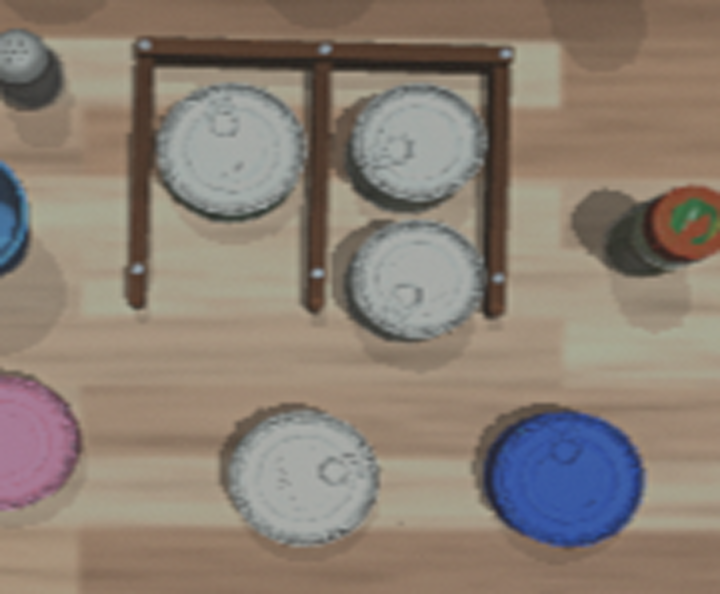

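View pics/s1.png

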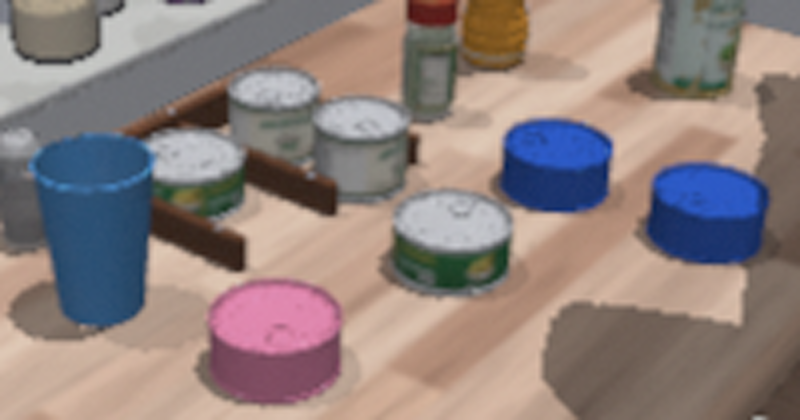

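The crop confirms the silver-lid, green-label tin at scene-crop (452,240) as flat_stray; the blue and pink ones aren't meant. Next is the rack pose.

```bash
cat >> h.py <<'E'
w=lambda a,z:cast("top",200+a[0]/4,95+a[1]/3.6,z)
P=np.array([w((137,309),.026),w((315,313),.026),w((495,317),.026),w((143,38),.034),w((507,48),.034)])
L=np.array([[-.005,.106],[-.005,0],[-.005,-.106],[.172,.106],[.172,-.106]])
A=P-P.mean(0);B=L-L.mean(0);th=np.arctan2((B[:,0]*A[:,1]-B[:,1]*A[:,0]).sum(),(A*B).sum())
R=np.array([[np.cos(th),-np.sin(th)],[np.sin(th),np.cos(th)]]);T=P.mean(0)-R@L.mean(0)
E
python3 - <<'E'
from h import *
print(P,np.degrees(th),T);print(L@R.T+T-P)
for n,p in dict(stray=(.458,.016),flatb=(.667,.060),fb=(.6711,-.0476),ff=(.5836,-.0458)).items(): print(n,R.T@(np.array(p)-T))
for q in((-.09,.053),(-.06,.053),(.031,.053),(.117,.053)):print(q,R@q+T)
for n,p,z in(("blue1",(511/1.5,341/1.5),.04),("pink",(301/1.5,326/1.5),.04),("spice",(558/1.5,236/1.5),.109),("beaker",(283/1.5,232/1.5),.112)):print(n,cast("top",*p,z))
E
```

```text
[[ 0.56513632  0.11308362]
 [ 0.56309938  0.00842641]
 [ 0.5610732  -0.09718761]
 [ 0.74220584  0.11059809]
 [ 0.73646363 -0.10327025]] -1.3788693993197538 [0.56781473 0.00791343]
[[ 0.00023058  0.00091943]
 [-0.0002832  -0.00039267]
 [-0.00080776 -0.00074795]
 [ 0.00010981 -0.00085428]
 [ 0.00075056  0.00107545]]
stray [-0.10997752  0.0054417 ]
flatb [0.09790317 0.05445823]
fb [ 0.10459121 -0.05301195]
ff [ 0.01707324 -0.05331803]
(-0.09, 0.053) [0.47911615 0.0630638 ]
(-0.06, 0.053) [0.50910747 0.06234189]
(0.031, 0.053) [0.60008111 0.06015211]
(0.117, 0.053) [0.68605621 0.05808265]
blue1 [ 0.45820926 -0.13300781]
pink [0.47912471 0.18936993]
spice [ 0.61049693 -0.18449511]
beaker [0.61381205 0.20742169]
```

{"method": "move_arm", "body": {
  "hand": [0.35, 0.35, 0.35, 0.35, 0.35, 0.35, 0.35, 0.35],
  "dp": [
    [0.64, -0.71, 0],
    [0.64, -0.71, 0],
    [0.64, -0.71, 0],
    [0.64, -0.71, 0],
    [0.64, -0.71, 0],
    [0.64, -0.71, 0],
    [0.64, -0.71, 0],
    [0.64, -0.71, 0]
  ],
  "turn": [0, 0, 0, 0, 0, 0, 0, 0],
  "grip_force": 20
}}

```text
time: 0.87
tool_pos: [0.342, -0.2511, 0.2393]
tcp_rot: [[0.908, 0.418, 0.0], [0.418, -0.908, -0.0], [0.0, 0.0, -1.0]]
contact_force: [0.8, -0.8, -0.3]
finger_gap: 0.0299
grasp_force: 0.0
```

{"method": "move_arm", "body": {
  "hand": [0.35, 0.35, 0.35, 0.35, 0.35, 0.35, 0.35],
  "dp": [
    [0.64, -0.71, 0],
    [0.64, -0.71, 0],
    [0.64, -0.71, 0],
    [0.64, -0.71, 0],
    [0.64, -0.71, 0],
    [0.64, -0.71, 0],
    [0, 0, 0]
  ],
  "turn": [0, 0, 0, 0, 0, 0, 0]
}}

```text
time: 1.45
tool_pos: [0.4116, -0.0283, 0.2395]
tcp_rot: [[0.905, 0.426, 0.001], [0.426, -0.905, 0.003], [0.002, -0.002, -1.0]]
contact_force: [-0.2, -0.3, -0.1]
finger_gap: 0.0297
grasp_force: 0.0
```

{"method": "move_arm", "body": {
  "hand": [0.35, 0.35, 0.35, 0.35, 0.35, 0.35, 0.35],
  "dp": [
    [0, 0, 0.7],
    [0, 0, 0.7],
    [0, 0, 0.7],
    [0, 0, 0.7],
    [0, 0, 0],
    [0, 0, 0],
    [0, 0, 0]
  ],
  "turn": [-1, -1, -1, -1, 0, 0, 0]
}}

```text
time: 2.03
tool_pos: [0.4109, -0.0341, 0.1285]
tcp_rot: [[0.712, 0.702, 0.001], [0.702, -0.712, -0.0], [0.001, 0.001, -1.0]]
contact_force: [0.4, -1.2, -0.9]
finger_gap: 0.03
grasp_force: 0.0
```

{"method": "move_arm", "body": {
  "hand": [0.35, 0.35, 0.35, 0.35, 0.35, 0.35, 0.35],
  "dp": [
    [0, -0.07, 0.6],
    [0, 0, 0.6],
    [0, 0, 0.6],
    [0, 0, 0.5],
    [0, 0, 0.44],
    [0, 0, 0],
    [0, 0, 0]
  ],
  "turn": [0, 0, 0, 0, 0, 0, 0]
}}

```text
time: 2.62
tool_pos: [0.409, -0.032, 0.0187]
tcp_rot: [[0.711, 0.703, 0.001], [0.703, -0.711, -0.0], [0.0, 0.0, -1.0]]
contact_force: [0.7, 0.6, 0.9]
finger_gap: 0.0297
grasp_force: 0.0
```

Run:
```python
from h import *
sc=camera("scene");cv2.imwrite("pics/s2.png",cv2.resize(sc[120:245,170:370,::-1],None,fx=4,fy=4,interpolation=cv2.INTER_CUBIC))
```

```text
(no output)
```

View pics/s2.png

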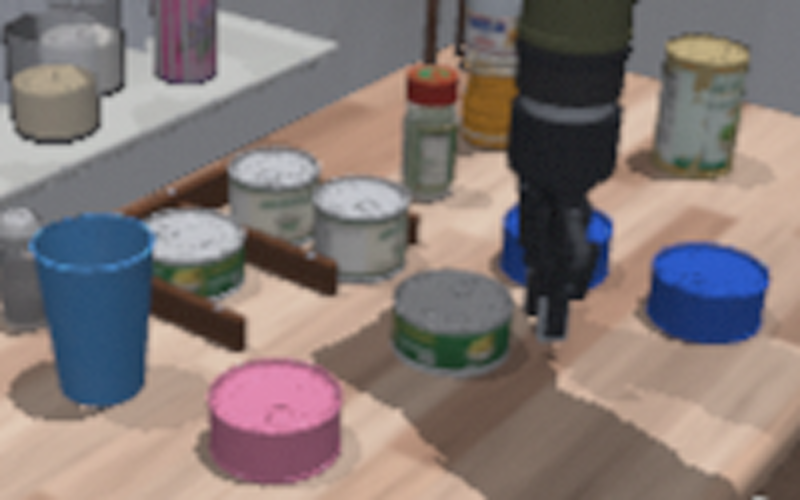

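The gripper sits behind the stray tin, with its fingertips at crop (550,325) and the tin at (452,320). I'll start the diagonal push.

{"method": "move_arm", "body": {
  "hand": [0.35, 0.35, 0.35, 0.35, 0.35, 0.35, 0.35, 0.35],
  "dp": [
    [0.3, 0.06, 0],
    [0.2, 0, 0],
    [0.2, 0, 0],
    [0.2, 0, 0],
    [0.2, 0, 0],
    [0.2, 0, 0],
    [0.2, 0, 0],
    [0.2, 0, 0]
  ],
  "turn": [0, 0, 0, 0, 0, 0, 0, 0]
}}

```text
time: 3.33
tool_pos: [0.4586, 0.0149, 0.0177]
tcp_rot: [[0.71, 0.704, -0.0], [0.704, -0.71, -0.0], [-0.0, -0.0, -1.0]]
contact_force: [-2.6, -2.7, 3.5]
finger_gap: 0.0299
grasp_force: 2.3
```

{"method": "move_arm", "body": {
  "hand": [0.35, 0.35, 0.35, 0.35, 0.35, 0.35],
  "dp": [
    [0.15, 0, 0],
    [0.12, 0, 0],
    [0.1, 0, 0],
    [0.07, 0, 0],
    [0, 0, 0],
    [0, 0, 0]
  ],
  "turn": [0, 0, 0, 0, 0, 0]
}}

```text
time: 3.83
tool_pos: [0.4712, 0.0272, 0.0177]
tcp_rot: [[0.71, 0.704, 0.001], [0.704, -0.71, 0.001], [0.001, -0.0, -1.0]]
contact_force: [0.1, -1.2, 1.1]
finger_gap: 0.0299
grasp_force: 0.0
```

Run:
```python
from h import *
im=camera("top");cv2.imwrite("pics/t2.png",cv2.resize(im[95:260,200:380,::-1],None,fx=4,fy=3.6,interpolation=cv2.INTER_CUBIC)[:600,:])
```

```text
(no output)
```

View pics/t2.png

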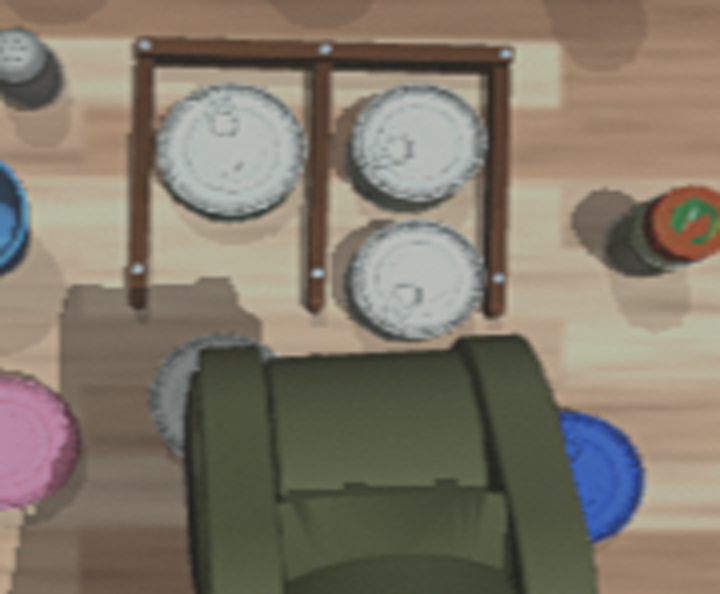

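The stray's visible left and top edges, at crop (150,400) and (225,332), put its centre at about (0.507, 0.062), which lines up with the left lane. I'll back off, turn the tool along the lane, and line up.

{"method": "move_arm", "body": {
  "hand": [0.35, 0.35, 0.35, 0.35, 0.35, 0.35, 0.35, 0.35],
  "dp": [
    [-0.5, 0, 0],
    [-0.5, 0, 0],
    [-0.1, 0, 0],
    [0, 0, 0],
    [0, 0, 0],
    [0, 0, 0],
    [0, 0, 0],
    [0, 0, 0]
  ],
  "turn": [0, 0, 1, 1, 1, 1, 1, 1]
}}

```text
time: 4.55
tool_pos: [0.4398, -0.0042, 0.0178]
tcp_rot: [[0.968, 0.25, 0.001], [0.25, -0.968, 0.001], [0.001, -0.0, -1.0]]
contact_force: [-0.5, 0.2, 0.2]
finger_gap: 0.0298
grasp_force: 0.0
```

{"method": "move_arm", "body": {
  "hand": [0.35, 0.35, 0.35, 0.35, 0.35, 0.35],
  "dp": [
    [0, 0, 0],
    [0, 0, 0],
    [0, 0, 0],
    [0, 0, 0],
    [0, 0, 0],
    [0, 0, 0]
  ],
  "turn": [1, 1, 1, 0.22, 0, 0]
}}

```text
time: 5.05
tool_pos: [0.4395, -0.0081, 0.0177]
tcp_rot: [[1.0, -0.02, 0.0], [-0.02, -1.0, 0.003], [0.0, -0.003, -1.0]]
contact_force: [-0.3, 0.2, -0.0]
finger_gap: 0.03
grasp_force: 0.0
```

{"method": "move_arm", "body": {
  "hand": [0.35, 0.35, 0.35, 0.35, 0.35, 0.35],
  "dp": [
    [0, -0.5, 0],
    [0, -0.5, 0],
    [0, -0.4, 0],
    [0, -0.2, 0],
    [0, 0, 0],
    [0, 0, 0]
  ],
  "turn": [0, 0, 0, 0, 0, 0]
}}

```text
time: 5.55
tool_pos: [0.4399, 0.0214, 0.0186]
tcp_rot: [[1.0, 0.025, -0.001], [0.025, -0.999, 0.034], [-0.0, -0.034, -0.999]]
contact_force: [1.0, -0.2, 0.1]
finger_gap: 0.0298
grasp_force: 0.0
```

Run:
```python
from h import *
s=robot.get_state();print(s['joints'],s['tool_pos'],s['time'])
```

```text
[  1.36325974  13.71760156 -40.98632861  35.3061379    1.93183099
 179.94180343] [0.43986975 0.02135614 0.01863205] 5.55
```

{"method": "move_arm", "body": {
  "hand": [0.35, 0.35],
  "dp": [
    [0, 0, 0],
    [0, 0, 0]
  ],
  "turn": [0, 0]
}}

```text
time: 5.72
tool_pos: [0.4398, 0.021, 0.0186]
tcp_rot: [[1.0, 0.024, -0.001], [0.024, -0.999, 0.034], [-0.0, -0.034, -0.999]]
contact_force: [-0.1, 0.4, -0.7]
finger_gap: 0.03
grasp_force: 0.0
```

Joint 6 is at its 180° limit, so I'll push with the tool yawed about +10° in this lane. The two-finger cradle tolerates that.

{"method": "move_arm", "body": {
  "hand": [0.35, 0.35, 0.35, 0.35],
  "dp": [
    [0, 0, 0],
    [0, 0, 0],
    [0, 0, 0],
    [0, 0, 0]
  ],
  "turn": [-1, -1, 0, 0]
}}

```text
time: 6.05
tool_pos: [0.4399, 0.0209, 0.0186]
tcp_rot: [[0.981, 0.195, -0.001], [0.195, -0.98, 0.034], [0.006, -0.033, -0.999]]
contact_force: [0.5, 0.0, -0.2]
finger_gap: 0.03
grasp_force: 0.0
```

{"method": "move_arm", "body": {
  "hand": [0.35, 0.35, 0.35, 0.35, 0.35, 0.35],
  "dp": [
    [0, -0.3, 0.03],
    [0, -0.3, 0],
    [0, -0.09, 0],
    [0.2, 0, 0],
    [0.12, 0, 0],
    [0, 0, 0]
  ],
  "turn": [0, 0, 0, 0, 0, 0]
}}

```text
time: 6.55
tool_pos: [0.4493, 0.0506, 0.0188]
tcp_rot: [[0.98, 0.197, 0.001], [0.196, -0.98, 0.034], [0.008, -0.033, -0.999]]
contact_force: [0.2, 0.2, -0.2]
finger_gap: 0.0299
grasp_force: 0.0
```

{"method": "move_arm", "body": {
  "hand": [0.35, 0.35, 0.35, 0.35, 0.35, 0.35, 0.35, 0.35],
  "dp": [
    [0.195, 0.044, 0],
    [0.195, 0.044, 0],
    [0.195, 0.044, 0],
    [0.195, 0.044, 0],
    [0.195, 0.044, 0],
    [0.195, 0.044, 0],
    [0.195, 0.044, 0],
    [0.1, 0.022, 0]
  ],
  "turn": [0, 0, 0, 0, 0, 0, 0, 0]
}}

```text
time: 7.22
tool_pos: [0.5087, 0.0492, 0.0184]
tcp_rot: [[0.98, 0.197, 0.0], [0.197, -0.98, 0.034], [0.007, -0.033, -0.999]]
contact_force: [-1.3, -0.3, -0.4]
finger_gap: 0.0297
grasp_force: 0.7
```

Run:
```python
from h import *
print(robot.get_state()['joints'])
sc=camera("scene");cv2.imwrite("pics/s3.png",cv2.resize(sc[120:245,170:370,::-1],None,fx=4,fy=4,interpolation=cv2.INTER_CUBIC))
```

```text
[  4.30699092  19.93400237 -31.92340204  37.98838236   1.93249309
 172.94332888]
```

View pics/s3.png

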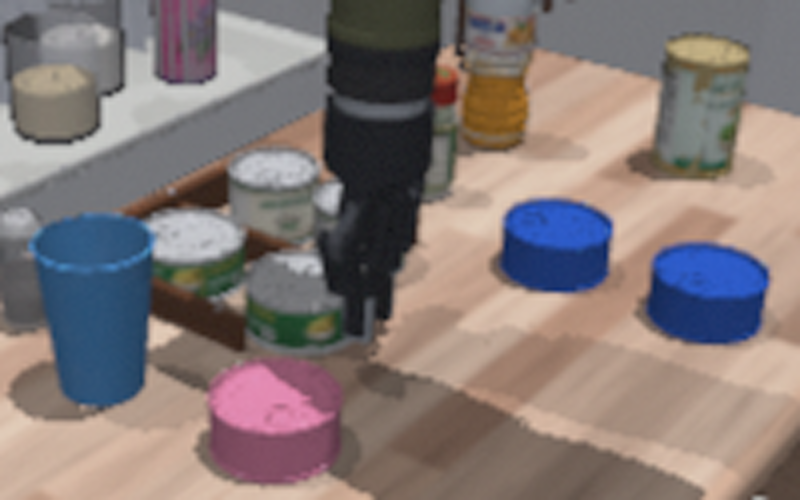

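The stray is entering the left lane cleanly (tin at crop (293,300)). I'll keep pushing, slowly.

{"method": "move_arm", "body": {
  "hand": [0.35, 0.35, 0.35, 0.35, 0.35, 0.35, 0.35, 0.35],
  "dp": [
    [0.1, 0.022, 0],
    [0.1, 0.022, 0],
    [0.1, 0.022, 0],
    [0.1, 0.022, 0],
    [0.1, 0.022, 0],
    [0.1, 0.022, 0],
    [0.1, 0.022, 0],
    [0.1, 0.022, 0]
  ],
  "turn": [0, 0, 0, 0, 0, 0, 0, 0]
}}

```text
time: 7.93
tool_pos: [0.5386, 0.0487, 0.018]
tcp_rot: [[0.98, 0.197, -0.004], [0.197, -0.98, 0.034], [0.003, -0.034, -0.999]]
contact_force: [-7.9, -0.6, 7.0]
finger_gap: 0.0303
grasp_force: 4.1
```

{"method": "move_arm", "body": {
  "hand": [0.35, 0.35, 0.35, 0.35],
  "dp": [
    [0.05, 0.011, 0],
    [0.05, 0.011, 0],
    [0.03, 0.007, 0],
    [0, 0, 0]
  ],
  "turn": [0, 0, 0, 0]
}}

```text
time: 8.27
tool_pos: [0.5439, 0.0486, 0.0181]
tcp_rot: [[0.98, 0.197, -0.004], [0.197, -0.98, 0.034], [0.003, -0.034, -0.999]]
contact_force: [-5.6, 1.2, 3.9]
finger_gap: 0.0296
grasp_force: 3.2
```

{"method": "move_arm", "body": {
  "hand": [0.35, 0.35, 0.35, 0.35],
  "dp": [
    [0.04, 0.009, 0],
    [0.04, 0.009, 0],
    [0.04, 0.009, 0],
    [0, 0, 0]
  ],
  "turn": [0, 0, 0, 0]
}}

```text
time: 8.6
tool_pos: [0.549, 0.0485, 0.0181]
tcp_rot: [[0.98, 0.197, -0.003], [0.197, -0.98, 0.034], [0.004, -0.034, -0.999]]
contact_force: [-5.3, 0.6, 3.4]
finger_gap: 0.0298
grasp_force: 3.1
```

{"method": "move_arm", "body": {
  "hand": [0.35, 0.35, 0.35],
  "dp": [
    [0.03, 0.007, 0],
    [0.03, 0.007, 0],
    [0, 0, 0]
  ],
  "turn": [0, 0, 0]
}}

```text
time: 8.85
tool_pos: [0.5512, 0.0485, 0.0181]
tcp_rot: [[0.98, 0.197, -0.004], [0.197, -0.98, 0.034], [0.003, -0.034, -0.999]]
contact_force: [-7.2, 0.4, 4.9]
finger_gap: 0.03
grasp_force: 3.4
```

{"method": "move_arm", "body": {
  "hand": [0.35, 0.35, 0.35],
  "dp": [
    [0.03, 0.007, 0],
    [0.03, 0.007, 0],
    [0, 0, 0]
  ],
  "turn": [0, 0, 0]
}}

```text
time: 9.1
tool_pos: [0.5529, 0.0484, 0.018]
tcp_rot: [[0.98, 0.197, -0.005], [0.197, -0.98, 0.034], [0.002, -0.034, -0.999]]
contact_force: [-8.6, 0.5, 6.5]
finger_gap: 0.0299
grasp_force: 4.5
```

{"method": "move_arm", "body": {
  "hand": [0.35, 0.35, 0.35],
  "dp": [
    [0.03, 0.007, 0],
    [0.03, 0.007, 0],
    [0, 0, 0]
  ],
  "turn": [0, 0, 0]
}}

```text
time: 9.35
tool_pos: [0.553, 0.0484, 0.0176]
tcp_rot: [[0.98, 0.197, -0.009], [0.198, -0.98, 0.035], [-0.002, -0.036, -0.999]]
contact_force: [-13.9, 1.7, 12.1]
finger_gap: 0.0299
grasp_force: 7.8
```

{"method": "move_arm", "body": {
  "hand": [0.35, 0.35, 0.35, 0.35],
  "dp": [
    [0.05, 0.011, 0],
    [0.05, 0.011, 0],
    [0, 0, 0],
    [0, 0, 0]
  ],
  "turn": [0, 0, 0, 0]
}}

```text
time: 9.68
tool_pos: [0.5532, 0.0484, 0.017]
tcp_rot: [[0.98, 0.197, -0.016], [0.198, -0.98, 0.035], [-0.008, -0.037, -0.999]]
contact_force: [-23.6, 0.8, 18.9]
finger_gap: 0.0297
grasp_force: 13.3
```

The flat lane has stalled at the wall under rising force (24 N). I'll back off and go to the fruit lane.

{"method": "move_arm", "body": {
  "hand": [0.35, 0.35, 0.35, 0.35, 0.35, 0.35, 0.35, 0.35],
  "dp": [
    [-0.1, -0.022, 0],
    [-0.2, -0.044, 0],
    [-0.3, -0.066, 0],
    [-0.3, -0.066, 0],
    [-0.3, -0.066, 0],
    [-0.3, -0.066, 0],
    [-0.2, -0.044, 0],
    [0, 0, 0]
  ],
  "turn": [0, 0, 0, 0, 0, 0, 0, 0]
}}

```text
time: 10.35
tool_pos: [0.4909, 0.0493, 0.0184]
tcp_rot: [[0.98, 0.197, -0.001], [0.197, -0.98, 0.034], [0.006, -0.033, -0.999]]
contact_force: [0.2, 0.5, -0.6]
finger_gap: 0.0298
grasp_force: 0.0
```

{"method": "move_arm", "body": {
  "hand": [0.35, 0.35, 0.35, 0.35, 0.35, 0.35, 0.35, 0.35],
  "dp": [
    [-0.08, 0.4, 0],
    [-0.08, 0.4, 0],
    [-0.08, 0.4, 0],
    [-0.08, 0.4, 0],
    [-0.08, 0.4, 0],
    [-0.06, 0.3, 0],
    [0, 0, 0],
    [0, 0, 0]
  ],
  "turn": [0, 0, 0, 0, 0, 0, 0, 0]
}}

```text
time: 11.02
tool_pos: [0.4928, -0.0448, 0.0153]
tcp_rot: [[0.981, 0.196, 0.0], [0.196, -0.98, 0.034], [0.007, -0.033, -0.999]]
contact_force: [0.6, 0.9, 0.7]
finger_gap: 0.0297
grasp_force: 0.0
```

{"method": "move_arm", "body": {
  "hand": [0.35, 0.35, 0.35, 0.35, 0.35],
  "dp": [
    [0, 0, 0],
    [0, 0, 0],
    [0, 0, 0],
    [0, 0, 0],
    [0, 0, 0]
  ],
  "turn": [1, 1, 0.5, 0, 0]
}}

```text
time: 11.43
tool_pos: [0.4923, -0.0437, 0.0152]
tcp_rot: [[1.0, -0.017, -0.001], [-0.017, -0.999, 0.034], [-0.001, -0.034, -0.999]]
contact_force: [-0.9, 0.3, 0.2]
finger_gap: 0.0301
grasp_force: 0.0
```

Run:
```python
from h import *
im=camera("top");cv2.imwrite("pics/t3.png",cv2.resize(im[95:260,200:380,::-1],None,fx=4,fy=3.6,interpolation=cv2.INTER_CUBIC)[:600,:])
```

```text
(no output)
```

View pics/t3.png

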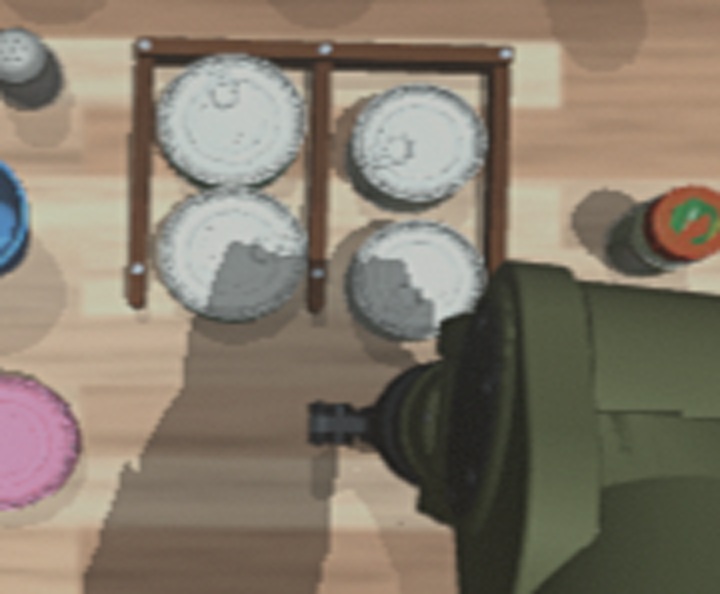

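The flat lane is closed: the flat tins at crop (230,120) and (232,253) touch, and the rear one is at the back wall. Fingers are now behind fruit_front, so I'll push along the right lane.

{"method": "move_arm", "body": {
  "hand": [0.35, 0.35, 0.35, 0.35, 0.35, 0.35, 0.35, 0.35],
  "dp": [
    [0.2, 0, -0.08],
    [0.2, 0, 0],
    [0.2, 0, 0],
    [0.2, 0, 0],
    [0.15, 0, 0],
    [0.12, 0, 0],
    [0.1, 0, 0],
    [0.1, 0, 0]
  ],
  "turn": [0, 0, 0, 0, 0, 0, 0, 0]
}}

```text
time: 12.15
tool_pos: [0.5423, -0.0452, 0.0179]
tcp_rot: [[1.0, -0.02, -0.003], [-0.019, -0.999, 0.034], [-0.003, -0.034, -0.999]]
contact_force: [-2.5, 0.6, 1.1]
finger_gap: 0.0295
grasp_force: 0.0
```

{"method": "move_arm", "body": {
  "hand": [0.35, 0.35, 0.35, 0.35, 0.35, 0.35, 0.35],
  "dp": [
    [0.08, 0, 0],
    [0.08, 0, 0],
    [0.08, 0, 0],
    [0.08, 0, 0],
    [0.08, 0, 0],
    [0.08, 0, 0],
    [0, 0, 0]
  ],
  "turn": [0, 0, 0, 0, 0, 0, 0]
}}

```text
time: 12.73
tool_pos: [0.5628, -0.0459, 0.0182]
tcp_rot: [[1.0, -0.02, -0.0], [-0.02, -0.999, 0.034], [-0.001, -0.034, -0.999]]
contact_force: [-1.3, 0.5, -0.6]
finger_gap: 0.0301
grasp_force: 0.4
```

{"method": "move_arm", "body": {
  "hand": [0.35, 0.35, 0.35, 0.35],
  "dp": [
    [0.05, 0, 0],
    [0.05, 0, 0],
    [0.04, 0, 0],
    [0, 0, 0]
  ],
  "turn": [0, 0, 0, 0]
}}

```text
time: 13.07
tool_pos: [0.5681, -0.046, 0.0183]
tcp_rot: [[1.0, -0.02, -0.0], [-0.02, -0.999, 0.034], [-0.001, -0.034, -0.999]]
contact_force: [-2.3, -0.2, -0.3]
finger_gap: 0.0299
grasp_force: 0.5
```

{"method": "move_arm", "body": {
  "hand": [0.35, 0.35, 0.35, 0.35],
  "dp": [
    [0.04, 0, 0],
    [0.04, 0, 0],
    [0.03, 0, 0],
    [0, 0, 0]
  ],
  "turn": [0, 0, 0, 0]
}}

```text
time: 13.4
tool_pos: [0.5716, -0.046, 0.0181]
tcp_rot: [[1.0, -0.02, -0.002], [-0.02, -0.999, 0.034], [-0.003, -0.034, -0.999]]
contact_force: [-4.8, 0.4, 0.9]
finger_gap: 0.0302
grasp_force: 1.0
```

{"method": "move_arm", "body": {
  "hand": [0.35, 0.35, 0.35, 0.35],
  "dp": [
    [0.03, 0, 0],
    [0.03, 0, 0],
    [0, 0, 0],
    [0, 0, 0]
  ],
  "turn": [0, 0, 0, 0]
}}

```text
time: 13.73
tool_pos: [0.5717, -0.046, 0.0177]
tcp_rot: [[1.0, -0.02, -0.006], [-0.02, -0.999, 0.034], [-0.006, -0.034, -0.999]]
contact_force: [-11.6, 0.3, 5.1]
finger_gap: 0.0299
grasp_force: 1.9
```

Stalled at the wall. One firmer press, then I'll back off, lift clear and look.

{"method": "move_arm", "body": {
  "hand": [0.35, 0.35, 0.35, 0.35],
  "dp": [
    [0.06, 0, 0],
    [0.04, 0, 0],
    [0, 0, 0],
    [0, 0, 0]
  ],
  "turn": [0, 0, 0, 0]
}}

```text
time: 14.07
tool_pos: [0.5716, -0.046, 0.0168]
tcp_rot: [[1.0, -0.02, -0.013], [-0.02, -0.999, 0.034], [-0.013, -0.034, -0.999]]
contact_force: [-20.9, -0.1, 9.7]
finger_gap: 0.0302
grasp_force: 2.1
```

{"method": "move_arm", "body": {
  "hand": [0.35, 0.35, 0.35, 0.35, 0.35, 0.35, 0.35, 0.35],
  "dp": [
    [-0.1, 0, 0],
    [-0.2, 0, 0],
    [-0.4, 0, 0],
    [-0.5, 0, 0],
    [-0.5, 0, 0],
    [-0.5, 0, 0],
    [-0.4, 0, 0],
    [0, 0, 0]
  ],
  "turn": [0, 0, 0, 0, 0, 0, 0, 0]
}}

```text
time: 14.73
tool_pos: [0.4719, -0.0439, 0.0184]
tcp_rot: [[1.0, -0.02, -0.002], [-0.02, -0.999, 0.034], [-0.003, -0.034, -0.999]]
contact_force: [-0.1, -0.2, 0.1]
finger_gap: 0.0298
grasp_force: 0.0
```

{"method": "move_arm", "body": {
  "hand": [0.35, 0.35, 0.35, 0.35, 0.35, 0.35, 0.35, 0.35],
  "dp": [
    [0, 0, -0.5],
    [0, 0, -0.7],
    [0, 0, -0.7],
    [0, 0, -0.7],
    [0, 0, -0.7],
    [0, 0, -0.5],
    [0, 0, 0],
    [0, 0, 0]
  ],
  "turn": [0, 0, 0, 0, 0, 0, 0, 0]
}}

```text
time: 15.4
tool_pos: [0.4774, -0.0496, 0.1722]
tcp_rot: [[1.0, -0.02, 0.005], [-0.02, -0.999, 0.033], [0.004, -0.033, -0.999]]
contact_force: [0.6, -0.1, -0.6]
finger_gap: 0.0299
grasp_force: 0.0
```

Run:
```python
from h import *
im=camera("top");a=cv2.resize(im[95:205,170:390,::-1],None,fx=3.6,fy=3.6,interpolation=cv2.INTER_CUBIC)
cv2.imwrite("pics/t4.png",a)
```

```text
(no output)
```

View pics/t4.png

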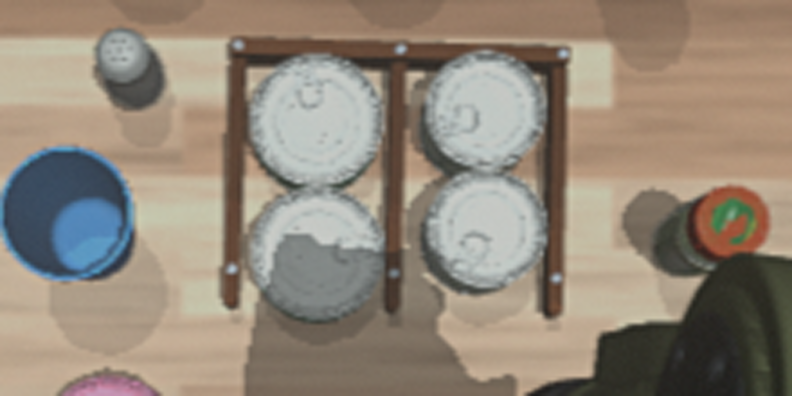

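The tins in both lanes touch: flats at (315,121) and (317,253), fruit at (485,110) and (485,229). Both rear tins are at the back wall, and the beaker, spice jar and shaker haven't moved.

```bash
python3 -c "
from rig import sign_off
print(sign_off())"
```

```text
the job is handed in; nothing more can be done
None
```

Both rows are closed up: in each lane the rear tin is against the back wall and the front tin is against it. The job is handed in at about 15.5 s of the 54 s, and I only slid the tins.

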